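Slide open the craft box and set the centre slice

ROBOT

A 7-joint arm with a two-finger parallel gripper is mounted at the origin on the work surface. World frame = base frame: x ahead of the robot, y to its left, z up, the work surface at z = 0. Lengths are in m, angles in rad, forces in N, time in s.
With the tool pointing down it reaches from about 0.4 to 0.85 m from the base axis. Payload 4.5 kg.
Tool frame: the origin (TCP) lies on the centre line of the jaws, within the pads' length; the fingertips stand 11 mm ahead of it and the grasp point (between the pads) lies 8 mm behind it; z points along the fingers, y is the line along which they close (so a half turn about z gives the same grasp; the last joint's range is limited). The gripper opens to 88 mm and grips with 3 to 60 N. Pads are 18 mm wide; open, the fingers measure 123 mm over their backs; the gripper's body (75 mm by 187 mm) begins 45 mm behind the grasp point.
Start: joints at [-1.066, 0.689, -0.195, 1.565, 0.157, 0.902, -0.215], TCP at [0.283, 0.557, 0.25] pointing down, gripper open.
Joint ranges: [-3.01, 3.01], [-0.46, 2.08], [-1.47, 1.51], [0.13, 2.56], [-1, 4.14], [0.04, 2.09], [-2.66, 2.66]. Speed limits (rad/s): [2.57, 2.57, 3.14, 3.14, 3.14, 3.14, 3.14].

INTERFACE

Orientations are given as a unit quaternion [w, x, y, z].
In Python, from rig import arm, get_image, camera_model gives the robot as it stands.
- The arm moves only by the shell command python3 -m creep [OPENING] [FORCE], which reads ROWS from standard input. ROWS is a JSON list that holds a single list of rows (three levels of brackets), with 1 to 20 rows, each of 4 numbers: dx, dy, dz in m, then a turn about the tool's z in rad; each row is the pose to reach, as a shift and turn from the pose commanded when the command began, along the tool's axes at that moment; what a row does not reach only later rows make up. A row lasts 1/10 s, in which the tool goes at most 0.05 m and 0.15 rad, less where a joint would pass 70% of its speed; a pose out of reach is approached as far as the arm can. OPENING is the finger opening in m, set as the command begins (- or left out keeps the last). The fingers move at their own pace and stop on an object; FORCE is the grip in N (left out, the last holds). Time passes only in rows, so rows that do not move let the fingers close. It prints the time, the measured TCP pose, the force, the opening and the grip force at its end. Input that does not fit is refused with a message, and nothing moves.
- arm.state(): the state, without advancing time (a new reading comes with each control period).
- get_image(name): name is "scene" or "top" or "wrist"; returns the picture (384x512x3 uint8, blue, green, red); there is no depth.
- camera_model(name): a dict with "fov_y" (degrees; the focal length in pixels is half the picture's height over the tangent of half this angle, whatever the lens; pixels are square), "cx", "cy" (the principal point, pixels), "rvec" (rotation vector, rad) and "tvec" (3), from world to camera coordinates, as OpenCV has them; the wrist camera has in their place "hand_eye" (4x4, takes a point from camera to tool coordinates, whose origin is the TCP and whose axes are the flange's). Camera axes: x right, y down, z forward; pixel columns grow to the right and rows downward; lengths in m; the calibration is good to about 2 mm. A picture is of the moment at which its call begins: read the wrist's pose just before it. camera_model takes no time and is no camera call.
- arm.hand_in(): hands the job in; it is judged then, once.
The state is a dict: "clock": time; "joints": joint angles; "joint_vel": joint speeds; "joint_torque": joint torques, N m; "tcp_pos": TCP position; "eef_rot": TCP orientation; "ft_force": force on the tool from outside, world axes, zero at the start; "ft_torque": the same for the moment, N m; "gripper_width": finger opening in m; "gripper_force": force on a finger pad.
Only numpy, scipy, OpenCV 4.12 (cv2) and the standard library are available. Lean on these libraries where they do the work, as an engineer would, in place of code of your own. Each camera call takes 0.05 s, during which the arm holds its last target. There are 200 camera calls.

TASK

Slide the flush wooden panel of the craft box fully open by pressing on it and dragging; it is thin and cracks if pressed hard, so push only as firmly as it takes to move it. Then take the thick birch slice out of the box and set it down flat (do not drop it) in the empty middle of the ring of glued slices on the cardboard. Leave the panel open and the other things on the table where they are.

Things in the scene. Friction and masses are not known exactly. Their poses are not given: they have to be found in the camera images.
- box: Pale wood craft box, fixed, 150 (x) x 250 (y) mm. Origin: centre of underside. Top slopes 0.07 rad: rim 51 mm high at the +y end, 69 mm at -y. The +y half is a bay, inside 131 (x) x 104 (y) mm, centred at y = +56 mm, its floor 10 mm above the origin, covered by the sliding panel. Over the -y half lies a fixed deck, 14 mm below the rim, above which the panel slides.
- panel (a joint): Travel in m of the sliding panel, a bare plywood sheet 129 (x) x 104 (y) x 4 mm, no handle, parallel to the rim: 0 closed (its middle at box y = +57 mm), 0.095 open, at its stop towards the box's -y; it rises 6 to 7 mm on the way. May start 4 mm open. Lies 0 to 7 mm below the rim, anew each time: find it by touch. Drags 5 N, springs down 1 mm per 14 N, cracks above 20 N.
- slice: Thick round birch slice with bark, 46 mm in diameter, 26 mm tall, 30 g or so, loose, lying flat on the floor of the bay somewhere near its middle, hidden by the closed panel. Origin: centre of its underside, z up.
- ring: Cardboard sheet 240 (x) x 190 (y) x 4 mm, fixed, with six birch slices, 48 mm in diameter and 12 mm thick, glued on it in a ring; their tops are 16 mm above the table. Origin: centre of the sheet's underside.
- gap (a point): Middle of the ring, on the cardboard's upper face: the round gap for the thick slice, 54 mm free between the glued slices, which are 12 mm tall; the thick slice stands 14 mm proud of them.
- offcut: Bystander: small loose birch slice, 28 mm in diameter, 10 mm tall, on a corner of the cardboard. Origin: centre of its underside.
- thin_slice: Bystander: loose birch slice, 40 mm in diameter, 9 mm tall, on another corner of the cardboard. Origin: centre of its underside.
- glue_gun: Bystander: black glue gun with yellow nozzle lying on its side, about 180 x 130 x 38 mm, far side of the table. Origin: under its barrel.
- tape: Bystander: cardboard roll, 90 mm in diameter, 24 mm high. Origin: centre of its underside.
- big_slice: Bystander: large birch slice, 90 mm in diameter, 18 mm tall. Origin: centre of its underside.
- mug: Bystander: white mug, 80 mm in diameter, 90 mm high. Origin: centre of its underside.
- varnish: Bystander: glass jar, 60 mm in diameter, 75 mm high. Origin: centre of its underside.

How it is judged:
By the outcome, as a careful person would: the job done as asked, in the order asked, and still so for the second after the job is handed in, with the robot touching nothing.
It also fails if it takes over 72 s, if anything falls off the work surface, if the arm or the gripper's body presses on something with over 40 N, if the wrist force passes 120 N, or if a joint passes its speed limit or range.

## Working session

There is one attempt and no reset: what is moved stays moved. The work goes in short steps, Python scripts to look and compute and a shell command to move; the robot and the scene stay as the last step left them, time stands still between calls to the robot, and variables do not carry over. Pictures are saved under pics/ and viewed, at most 10 in all, crops included, and the job is handed in when it is done.

```bash
ls; mkdir -p pics; python3 - <<'E'
from rig import arm,get_image,camera_model
import cv2,json
for n in("top","scene"):
    cv2.imwrite(f"pics/{n}0.png",get_image(n)); print(camera_model(n))
s=arm.state(); print(s)
print(camera_model("wrist"))
E
```

```text
pics
{'fov_y': 52.03650063190302, 'cx': 262.2226904117288, 'cy': 195.80875678044544, 'rvec': array([ 2.18186841, -2.12099777,  0.17269721]), 'tvec': array([-0.03530968,  0.61029471,  1.08178713])}
{'fov_y': 52.766548402032605, 'cx': 260.025462731536, 'cy': 191.19202901573618, 'rvec': array([ 0.60776529,  2.56481352, -1.32054807]), 'tvec': array([ 0.55726964, -0.10074018,  1.56002946])}
{'clock': 0.1, 'joints': array([-1.06616754,  0.68986571, -0.19451796,  1.56622053,  0.15730664,
        0.90249743, -0.2150625 ]), 'joint_vel': array([ 0.0003381 , -0.0005102 ,  0.00018289, -0.00265841,  0.00036609,
       -0.00179983,  0.00104555]), 'joint_torque': array([-4.00548321e-03, -5.28500998e+01, -1.27185736e+00, -1.53836238e+01,
       -5.25835028e-02,  1.97175235e-03,  4.62570620e-05]), 'tcp_pos': array([0.28331195, 0.55649664, 0.24901683]), 'eef_rot': array([-1.24813216e-04,  2.33190516e-01,  9.72430740e-01, -7.90216748e-04]), 'ft_force': array([-0.32168207, -0.28454247, -0.13378889]), 'ft_torque': array([-0.01199922, -0.00395313, -0.02912564]), 'gripper_force': 0.0, 'gripper_width': 0.08788519390610108}
{'fov_y': 62.3909932403852, 'cx': 251.57434580172836, 'cy': 200.98389320254523, 'hand_eye': array([[-2.16782928e-04, -9.64425660e-01, -2.64354116e-01,
         6.80792173e-02],
       [ 9.99999890e-01, -9.92938640e-05, -4.57800152e-04,
         3.70995122e-04],
       [ 4.15265472e-04, -2.64354186e-01,  9.64425576e-01,
        -1.34813457e-01],
       [ 0.00000000e+00,  0.00000000e+00,  0.00000000e+00,
         1.00000000e+00]])}
```

View pics/top0.png

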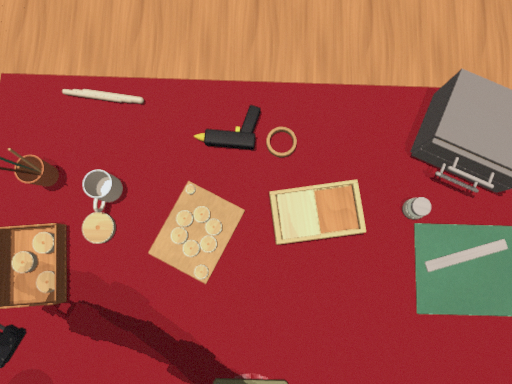

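View pics/scene0.png

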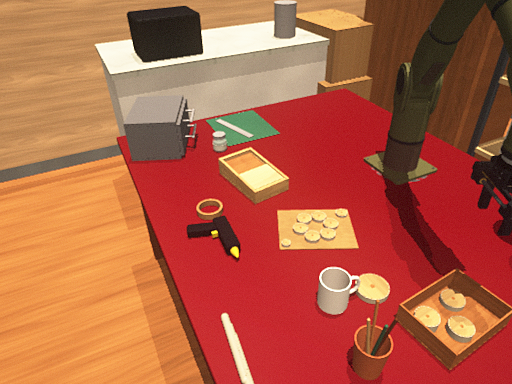

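The top view shows the box at about (318,212), with the pale panel on its left half (+y) and the orange deck on its right. The ring is centred near (197,232). I'll measure both now.

```bash
cat > h.py <<'E'
import numpy as np,cv2
from rig import arm,get_image,camera_model
from scipy.spatial.transform import Rotation as R
def K(m): 
    f=192/np.tan(np.radians(m['fov_y'])/2); return np.array([[f,0,m['cx']],[0,f,m['cy']],[0,0,1]])
def tool():
    s=arm.state(); return s['tcp_pos'],R.from_quat(np.roll(s['eef_rot'],-1)).as_matrix()
def ray(name,px,pose=None):
    m=camera_model(name); d=np.linalg.inv(K(m))@np.array([*px,1.])
    if name=="wrist":
        p,Rt=pose; H=m['hand_eye']; return p+Rt@H[:3,3],Rt@H[:3,:3]@d
    Rc=cv2.Rodrigues(m['rvec'])[0]; return -Rc.T@m['tvec'],Rc.T@d
def plane(name,px,z,pose=None):
    o,d=ray(name,px,pose); return o+d*(z-o[2])/d[2]
def move(target):  # world delta in tool axes
    p,Rt=tool(); return Rt.T@(np.asarray(target)-p)
E
python3 - <<'E'
from h import *
im=cv2.imread("pics/top0.png"); hsv=cv2.cvtColor(im,cv2.COLOR_BGR2HSV)
def comp(mask,x,y):
    n,l,st,c=cv2.connectedComponentsWithStats(mask.astype('uint8')); return l==l[y,x]
m=((hsv[...,0]>9)&(hsv[...,0]<40)&(hsv[...,2]>70)).astype('uint8')
for nm,(x,y),z in(("box",(298,214),.06),("sheet",(197,232),.004)):
    c=max([c for c in cv2.findContours(m,0,1)[0] if cv2.pointPolygonTest(c,(x,y),False)>0],key=cv2.contourArea)
    r=cv2.minAreaRect(c);b=cv2.boxPoints(r); print(nm,r)
    print("centre",plane("top",r[0],z)); P=[]
    for q in b: P.append(plane("top",q,z)); print(q,P[-1])
    P=np.array(P); e=np.diff(P[[0,1,2]],axis=0); print("len",np.linalg.norm(e,axis=1),"yaw",np.degrees(np.arctan2(e[:,1],e[:,0])))
v=im[160:290,140:370]; cv2.imwrite("pics/crop.png",cv2.resize(v,None,fx=3.4,fy=3.4,interpolation=2))
pale=((hsv[...,1]<130)&(hsv[...,2]>120)).astype('uint8'); pale=pale[180:290,140:250]
n,l,st,c=cv2.connectedComponentsWithStats(pale)
for i in range(1,n):
    if st[i,4]>15: print(c[i]+[140,180],st[i,4],plane("top",c[i]+[140,180],.016))
E
```

```text
box ((317.030029296875, 211.70999145507812), (54.58864212036133, 90.93392944335938), 81.8698959350586)
centre [ 0.56814079 -0.17334992  0.06      ]
[268.16 191.12] [ 0.6227438  -0.03429906  0.06      ]
[358.18002 178.25998] [ 0.66754699 -0.29044782  0.06      ]
[365.90005 232.29999] [ 0.51415794 -0.31082149  0.06      ]
[275.88004 245.16   ] [ 0.47150745 -0.05951837  0.06      ]
len [0.26003753 0.15473619] yaw [ -80.07871203 -172.43405939]
sheet ((196.13894653320312, 231.25738525390625), (65.7103500366211, 83.86407470703125), 27.950969696044922)
centre [0.50670506 0.17177168 0.004     ]
[147.46216 252.89827] [0.44034292 0.30904369 0.004     ]
[186.77057 178.81703] [0.66164334 0.20764312 0.004     ]
[244.81573 209.6165 ] [0.57439706 0.03174879 0.004     ]
[205.50732 283.69775] [0.35753304 0.13723525 0.004     ]
len [0.24342545 0.1963434 ] yaw [ -24.61740357 -116.38211371]
[196.36767753 231.66942927] 5309 [0.50490948 0.16921588 0.016     ]
```

View pics/crop.png

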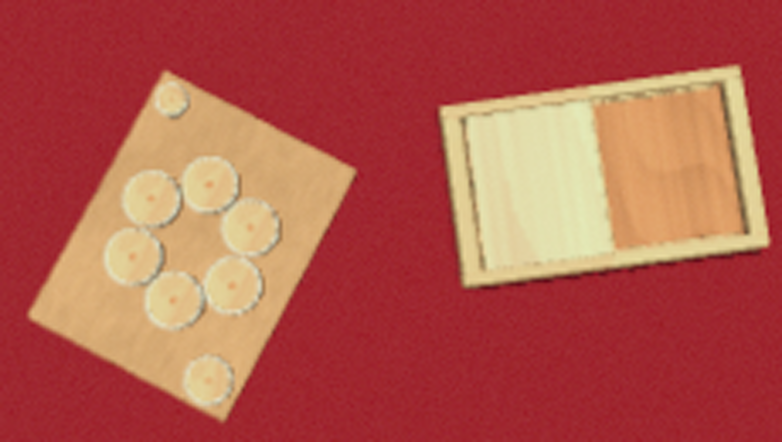

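The crop shows the ring gap near crop (192,243), that is full-image (196,231). The box is yawed about 9° and the panel is shut. I'll look at the gap with the wrist camera on the way to the box.

```bash
echo '[[[-0.037, -0.024, 0, 0.1], [-0.074, -0.048, 0, 0.2], [-0.111, -0.072, 0, 0.3], [-0.148, -0.096, 0, 0.4], [-0.185, -0.12, 0, 0.5], [-0.222, -0.144, 0, 0.6], [-0.259, -0.168, 0, 0.7], [-0.296, -0.192, 0, 0.8], [-0.333, -0.22, 0, 0.94], [-0.373, -0.245, 0, 0.94], [-0.373, -0.245, 0, 0.94], [-0.373, -0.245, 0, 0.94], [-0.373, -0.245, 0, 0.94]]]' | python3 -m creep 0
python3 - <<'E'
from h import *
p,Rt=tool(); print(p,Rt)
im=get_image("wrist"); cv2.imwrite("pics/w1.png",im); np.savez("w1.npz",p=p,R=Rt)
E
```

```text
clock: 1.4
tcp_pos: [0.504, 0.1709, 0.2495]
eef_rot: [-0.001, 0.648, 0.762, 0.0]
ft_force: [0.7, -0.3, 0.3]
gripper_width: 0.0004
gripper_force: 0.0
[0.50400341 0.1709181  0.24949794] [[-1.61410800e-01  9.86886802e-01 -9.96569590e-04]
 [ 9.86886652e-01  1.61411772e-01  9.87776831e-04]
 [ 1.13568198e-03 -8.24063378e-04 -9.99999016e-01]]
```

View pics/w1.png

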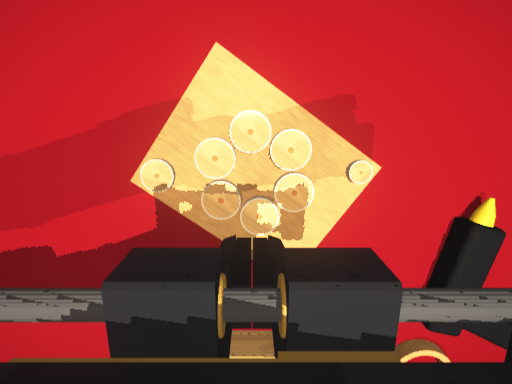

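The wrist view shows all six glued slices, with centre dots near (250,131), (290,150), (294,193), (260,216), (221,200) and (215,158). The gap is around (255,175).

```bash
python3 - <<'E'
from h import *
w=np.load("w1.npz"); pose=(w['p'],w['R'])
P=np.array([plane("wrist",q,.016,pose) for q in [(250,131),(290.5,150),(294.5,192.5),(260.5,216),(221,200),(215,158)]])
A=np.c_[2*P[:,:2],np.ones(6)]; s=np.linalg.lstsq(A,(P[:,:2]**2).sum(1),rcond=None)[0]
print("mean",P.mean(0),"circ",s[:2],np.sqrt(s[2]+s[0]**2+s[1]**2), np.linalg.norm(P[:,:2]-s[:2],axis=1))
T=np.array([plane("top",np.array(q)/3.4+[140,160],.016) for q in [(152,199),(210,184),(251,228),(233,286),(173,301),(132,258)]]);print("top",T.mean(0))
# box corners (crop px)-> top, heights per end
for q,z in [((441,107),.051),((465,287),.051),((740,67),.069),((769,247),.069)]: print(plane("top",np.array(q)/3.4+[140,160],z))
print(move([.585,-.115,.25]))
E
```

```text
mean [0.50828323 0.17042848 0.016     ] circ [0.50814858 0.17047292] 0.05097207811770037 [0.05137125 0.05030885 0.0515118  0.05080004 0.05089252 0.05093891]
top [0.50594074 0.16908844 0.016     ]
[ 0.62330499 -0.03897753  0.051     ]
[ 0.47385984 -0.06239706  0.051     ]
[ 0.66152328 -0.28656097  0.069     ]
[ 0.51266327 -0.30907719  0.069     ]
[-0.29566056  0.03357923 -0.00084039]
```

```bash
echo '[[[-0.04, 0.001, 0, 0], [-0.08, 0.002, 0, 0], [-0.12, 0.003, 0, 0], [-0.16, 0.004, 0.02, 0], [-0.20, 0.005, 0.05, 0], [-0.24, 0.006, 0.09, 0], [-0.27, 0.007, 0.12, 0], [-0.294, 0.008, 0.15, 0], [-0.294, 0.008, 0.165, 0], [-0.294, 0.008, 0.165, 0], [-0.294, 0.008, 0.165, 0], [-0.294, 0.008, 0.165, 0]]]' | python3 -m creep 0
python3 - <<'E'
from h import *
print(*tool()); print(move([.559,-.118,.078])); print(arm.state()['ft_force'])
E
```

```text
clock: 2.65
tcp_pos: [0.5606, -0.1172, 0.0861]
eef_rot: [0.001, 0.647, 0.762, 0.001]
ft_force: [0.2, -0.3, 0.8]
gripper_width: 0.0
gripper_force: 0.0
[ 0.56059763 -0.1172125   0.08613947] [[-1.62470569e-01  9.86710579e-01  2.35521451e-03]
 [ 9.86713249e-01  1.62468808e-01  9.21909640e-04]
 [ 5.27009100e-04  2.47370455e-03 -9.99996802e-01]]
[-0.00052176 -0.00172448  0.00813496]
[ 0.19864412 -0.32145678  0.77899533]
```

```bash
echo '[[[0, -0.001, 0.006, 0], [0, -0.001, 0.012, 0], [0, -0.001, 0.017, 0], [0, -0.001, 0.017, 0], [0, -0.001, 0.017, 0], [0, -0.001, 0.017, 0]]]' | python3 -m creep | egrep 'tcp|force'; echo '[[[0, 0, 0.0005, 0], [0, 0, 0.001, 0], [0, 0, 0.001, 0], [0, 0, 0.001, 0]]]' | python3 -m creep | egrep 'tcp|ft_f'
```

```text
tcp_pos: [0.5586, -0.1197, 0.0678]
ft_force: [-0.7, 0.0, 0.7]
gripper_force: 0.0
tcp_pos: [0.5586, -0.1197, 0.0667]
ft_force: [0.5, 0.1, -0.2]
```

```bash
echo '[[[0, 0, 0.0005, 0], [0, 0, 0.001, 0], [0, 0, 0.001, 0], [0, 0, 0.001, 0]]]' | python3 -m creep | egrep 'tcp|ft_f'
```

```text
tcp_pos: [0.5585, -0.1196, 0.0657]
ft_force: [0.6, 0.1, -0.2]
```

```bash
echo '[[[0, 0, 0.0005, 0], [0, 0, 0.0008, 0], [0, 0, 0.0008, 0], [0, 0, 0.0008, 0]]]' | python3 -m creep | egrep 'tcp|ft_f'
```

```text
tcp_pos: [0.5585, -0.1196, 0.0649]
ft_force: [0.6, 0.3, -0.8]
```

```bash
echo '[[[0, 0, 0.0004, 0], [0, 0, 0.0008, 0], [0, 0, 0.0008, 0], [0, 0, 0.0008, 0]]]' | python3 -m creep | egrep 'tcp|ft_f'
```

```text
tcp_pos: [0.5585, -0.1196, 0.0641]
ft_force: [-0.1, 0.4, -0.7]
```

```bash
echo '[[[0, 0, 0.0004, 0], [0, 0, 0.0008, 0], [0, 0, 0.0008, 0], [0, 0, 0.0008, 0]]]' | python3 -m creep | egrep 'tcp|ft_f'
```

```text
tcp_pos: [0.5586, -0.1196, 0.0635]
ft_force: [-0.5, -0.3, 3.8]
```

```bash
echo '[[[0, 0, 0.0003, 0], [0, 0, 0.0006, 0], [0, 0, 0.0006, 0], [0, 0, 0.0006, 0]]]' | python3 -m creep | egrep 'tcp|ft_f'
```

```text
tcp_pos: [0.5586, -0.1197, 0.0632]
ft_force: [-2.0, 1.0, 8.1]
```

```bash
echo '[[[0, 0, 0.0003, 0], [-0.002, 0, 0.00015, 0], [-0.004, 0, 0, 0], [-0.006, 0, -0.0001, 0], [-0.006, 0, -0.0001, 0]]]' | python3 -m creep | egrep 'tcp|ft_f'; python3 - <<'E'
from h import *
print(tool()[0],arm.state()['ft_force']); im=get_image("top"); im2=get_image("wrist"); cv2.imwrite("pics/t2.png",cv2.resize(im[170:250,260:375],None,fx=3.4,fy=3.4)); cv2.imwrite("pics/w2.png",im2)
E
```

```text
tcp_pos: [0.5592, -0.1232, 0.0633]
ft_force: [-2.1, 3.9, 8.7]
[ 0.559159   -0.1231866   0.06325895] [-2.12325742  3.89292497  8.74452951]
```

```bash
echo '[[[-0.002, 0, 0.0002, 0], [-0.004, 0, 0.0001, 0], [-0.006, 0, -0.0001, 0], [-0.008, 0, -0.0002, 0], [-0.008, 0, -0.0002, 0]]]' | python3 -m creep | egrep 'tcp|ft_f';python3 - <<'E'
from h import *
im=get_image("top"); cv2.imwrite("pics/t3.png",im)
a=cv2.imread("pics/top0.png")
# panel/deck boundary along box midline
for n,i in(("0",a),("3",im)):
    h=cv2.cvtColor(i,cv2.COLOR_BGR2HSV)
    for r in(195,200,230,234): print(n,r,h[r,285:345,0].tolist()[::2])
E
```

```text
tcp_pos: [0.5604, -0.1311, 0.0637]
ft_force: [-2.2, 4.4, 11.1]
0 195 [25, 29, 27, 26, 27, 27, 28, 27, 29, 28, 28, 29, 29, 32, 29, 16, 14, 14, 14, 14, 14, 14, 14, 14, 14, 14, 14, 14, 14, 13]
0 200 [25, 28, 28, 26, 27, 28, 27, 28, 28, 29, 27, 29, 28, 33, 31, 20, 14, 14, 14, 14, 14, 14, 14, 14, 14, 14, 14, 14, 14, 14]
0 230 [23, 25, 23, 22, 22, 25, 27, 30, 28, 29, 28, 32, 29, 32, 31, 31, 29, 25, 14, 14, 13, 14, 14, 14, 14, 14, 14, 16, 16, 20]
0 234 [25, 24, 25, 22, 22, 22, 25, 29, 28, 29, 28, 30, 30, 31, 32, 29, 26, 23, 22, 22, 23, 24, 24, 24, 24, 23, 24, 24, 23, 23]
3 195 [18, 20, 19, 21, 13, 0, 150, 60, 26, 22, 25, 24, 28, 26, 25, 25, 27, 24, 26, 24, 26, 24, 23, 26, 23, 23, 24, 25, 28, 29]
3 200 [19, 20, 19, 20, 20, 24, 20, 19, 25, 25, 26, 29, 27, 27, 27, 26, 26, 25, 25, 26, 26, 24, 25, 23, 26, 21, 21, 24, 26, 27]
3 230 [19, 20, 18, 18, 18, 18, 24, 25, 28, 25, 26, 26, 23, 25, 24, 27, 26, 26, 24, 28, 24, 26, 28, 25, 24, 24, 25, 24, 27, 22]
3 234 [18, 20, 22, 18, 18, 20, 23, 26, 25, 25, 24, 25, 22, 25, 26, 24, 26, 27, 26, 25, 27, 24, 26, 26, 26, 25, 24, 25, 24, 28]
```

```bash
python3 - <<'E'
from h import *
im=get_image("wrist"); cv2.imwrite("pics/w3.png",np.hstack([cv2.imread("pics/w2.png")[:,60:450],im[:,60:450]]))
E
```

```text
(no output)
```

View pics/w3.png

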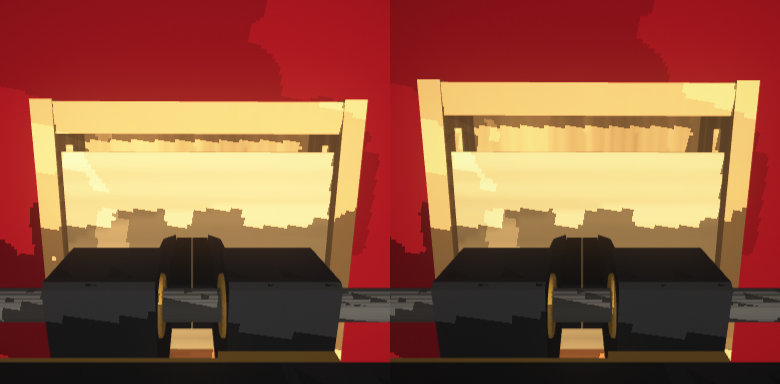

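The panel edge stays at row 152 in both wrist views while the box end wall moves, so the panel follows the tool. I'll keep dragging up the slope.

```bash
echo '[[[-0.003, 0, -0.0002, 0], [-0.006, 0, -0.0004, 0], [-0.009, 0, -0.0006, 0], [-0.012, 0, -0.0008, 0], [-0.015, 0, -0.001, 0], [-0.018, 0, -0.00125, 0], [-0.02, 0, -0.0014, 0], [-0.02, 0, -0.0014, 0]]]' | python3 -m creep | egrep 'tcp|ft_f'
```

```text
tcp_pos: [0.5636, -0.151, 0.0651]
ft_force: [-2.8, 4.2, 10.9]
```

```bash
echo '[[[-0.003, 0, -0.0002, 0], [-0.006, 0, -0.0004, 0], [-0.009, 0, -0.0006, 0], [-0.012, 0, -0.0008, 0], [-0.015, 0, -0.001, 0], [-0.018, 0, -0.00125, 0], [-0.021, 0, -0.0015, 0], [-0.024, 0, -0.0017, 0], [-0.027, 0, -0.0019, 0], [-0.03, 0, -0.0021, 0], [-0.03, 0, -0.0021, 0]]]' | python3 -m creep | egrep 'tcp|ft_f'
```

```text
tcp_pos: [0.5684, -0.1808, 0.0672]
ft_force: [-3.0, 3.8, 10.6]
```

```bash
echo '[[[-0.003, 0, -0.0002, 0], [-0.006, 0, -0.0004, 0], [-0.009, 0, -0.0006, 0], [-0.012, 0, -0.0008, 0], [-0.015, 0, -0.001, 0], [-0.018, 0, -0.00125, 0], [-0.021, 0, -0.0015, 0], [-0.024, 0, -0.0017, 0], [-0.026, 0, -0.0018, 0], [-0.026, 0, -0.0018, 0]]]' | python3 -m creep | egrep 'tcp|ft_f'
```

```text
tcp_pos: [0.5725, -0.2063, 0.069]
ft_force: [-3.7, 3.9, 10.9]
```

```bash
echo '[[[-0.002, 0, -0.0001, 0], [-0.004, 0, -0.0003, 0], [-0.005, 0, -0.00035, 0], [-0.005, 0, -0.00035, 0]]]' | python3 -m creep | egrep 'tcp|ft_f'
```

```text
tcp_pos: [0.5731, -0.2099, 0.0692]
ft_force: [-3.7, 6.6, 12.3]
```

```bash
echo '[[[-0.001, 0, -0.0001, 0], [-0.002, 0, -0.00015, 0], [-0.003, 0, -0.0002, 0], [-0.003, 0, -0.0002, 0]]]' | python3 -m creep | egrep 'tcp|ft_f'
```

```text
tcp_pos: [0.5731, -0.2102, 0.0692]
ft_force: [-3.9, 10.7, 13.0]
```

The tangential force climbs to 11 N with no further motion, so the panel is at its stop. I'll lift off and look into the bay.

```bash
echo '[[[0, 0, -0.01, 0], [0, 0, -0.03, 0], [0, 0, -0.06, 0], [0.02, 0, -0.1, 0], [0.05, 0, -0.13, 0], [0.08, 0, -0.15, 0], [0.096, 0, -0.16, 0], [0.096, 0, -0.16, 0], [0.096, 0, -0.16, 0], [0.096, 0, -0.16, 0]]]' | python3 -m creep | egrep 'clock|tcp|ft_f'
python3 - <<'E'
from h import *
p,Rt=tool(); im=get_image("wrist"); cv2.imwrite("pics/w4.png",im); np.savez("w4.npz",p=p,R=Rt); print(p,Rt)
E
```

```text
clock: 11.55
tcp_pos: [0.5582, -0.1238, 0.2275]
ft_force: [0.4, -0.2, -0.2]
[ 0.55817464 -0.12381578  0.22752525] [[-1.56567882e-01  9.87664682e-01 -2.23013536e-03]
 [ 9.87666849e-01  1.56565523e-01 -1.19659880e-03]
 [-8.32676063e-04 -2.38997971e-03 -9.99996797e-01]]
```

View pics/w4.png

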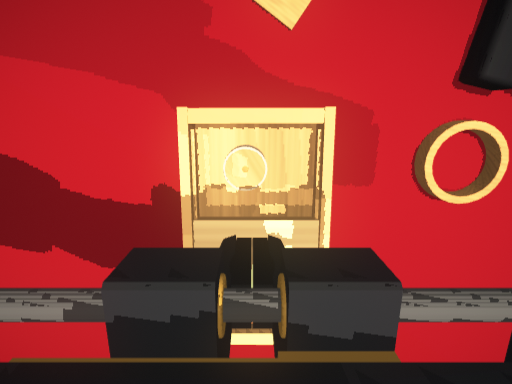

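The bay is open, with the panel edge at row 218. The slice's top rim is a circle centred near (245,168) with a radius of about 22 px.

```bash
python3 - <<'E'
from h import *
w=np.load("w4.npz"); pose=(w['p'],w['R']); im=cv2.imread("pics/w4.png")
g=cv2.cvtColor(im,6); c=cv2.HoughCircles(cv2.resize(g[130:215,200:300],None,fx=4,fy=4,interpolation=2),3,1,200,param1=120,param2=20,minRadius=70,maxRadius=105)
print(c/4+np.array([200,130,0]) if c is not None else None)
for q in [(245,168),(223,168),(267,168),(245,146)]: print(q,plane("wrist",q,.036,pose))
for q,z in [((189,122),.051),((326,122),.051)]: print(plane("wrist",q,z,pose))
s=plane("wrist",(245,168),.036,pose); s[2]=.0355; print(move(s))
yb=np.array([-.154,.988]); d=s[:2]-[.5678,-.1743]; print("box",d@[.988,.154],d@yb)
e=plane("wrist",(255,218),.065,pose); print("edge",(e[:2]-[.5678,-.1743])@yb)
E
```

```text
[[[244.125      168.375       22.54999924]]]
(245, 168) [ 0.54874018 -0.11107471  0.036     ]
(223, 168) [ 0.52619358 -0.11464941  0.036     ]
(267, 168) [ 0.57128218 -0.10750075  0.036     ]
(245, 146) [ 0.54533005 -0.0887387   0.036     ]
[ 0.48929221 -0.07322255  0.051     ]
[ 0.61822128 -0.05280855  0.051     ]
[ 0.01399894 -0.0069314   0.19203314]
box -0.009094409660110518 0.06540179409459405
edge 0.02049759246389492
```

```bash
echo '[[[0.014, -0.007, 0.03, 0], [0.014, -0.007, 0.06, 0], [0.014, -0.007, 0.09, 0], [0.014, -0.007, 0.11, 0], [0.014, -0.007, 0.12, 0], [0.014, -0.007, 0.12, 0], [0.014, -0.007, 0.12, 0], [0.014, -0.007, 0.12, 0]]]' | python3 -m creep 0.062 12 | egrep 'clock|tcp|ft_f|wid'
python3 - <<'E'
from h import *
print(move([.5484,-.111,.035]))
E
```

```text
clock: 12.4
tcp_pos: [0.5505, -0.1093, 0.1099]
ft_force: [-0.5, -0.3, 0.1]
gripper_width: 0.0613
[-0.00130645 -0.00248497  0.07485044]
```

```bash
echo '[[[-0.001, -0.002, 0.02, 0], [-0.001, -0.002, 0.04, 0], [-0.001, -0.002, 0.055, 0], [-0.001, -0.002, 0.065, 0], [-0.001, -0.002, 0.071, 0], [-0.001, -0.002, 0.074, 0], [-0.001, -0.002, 0.0745, 0], [-0.001, -0.002, 0.0745, 0], [-0.001, -0.002, 0.0745, 0], [-0.001, -0.002, 0.0745, 0]]]' | python3 -m creep | egrep 'clock|tcp|ft_f|wid'
```

```text
clock: 13.4
tcp_pos: [0.5482, -0.1102, 0.0348]
ft_force: [-0.2, 0.8, -0.3]
gripper_width: 0.0618
```

```bash
echo '[[[0, 0, 0, 0], [0, 0, 0, 0], [0, 0, 0, 0], [0, 0, 0, 0], [0, 0, 0, 0], [0, 0, 0, 0], [0, 0, 0, 0], [0, 0, 0, 0]]]' | python3 -m creep 0.03 12 | egrep 'clock|tcp|ft_f|wid|grip'; echo '[[[0, 0, -0.01, 0], [0, 0, -0.03, 0], [0, 0, -0.06, 0], [0, 0, -0.09, 0], [0, 0, -0.12, 0], [0, 0, -0.12, 0], [0, 0, -0.12, 0], [0, 0, -0.12, 0]]]' | python3 -m creep | egrep 'clock|tcp|ft_f|wid|grip'
python3 - <<'E'
from h import *
p,Rt=tool(); print(p,Rt); im=get_image("wrist"); cv2.imwrite("pics/w5.png",im); cv2.imwrite("pics/t5.png",cv2.resize(get_image("top")[150:290,140:380],None,fx=3,fy=3))
E
```

```text
clock: 14.2
tcp_pos: [0.548, -0.1102, 0.0344]
ft_force: [-1.0, -0.0, 2.4]
gripper_width: 0.0456
gripper_force: 12.0
clock: 15.0
tcp_pos: [0.5471, -0.1101, 0.1536]
ft_force: [-0.5, -0.3, -1.2]
gripper_width: 0.0457
gripper_force: 12.0
[ 0.54705665 -0.11006325  0.15359052] [[-1.59390028e-01  9.87213870e-01 -1.89574192e-03]
 [ 9.87215494e-01  1.59390913e-01  3.24272867e-04]
 [ 6.22290707e-04 -1.81981993e-03 -9.99998151e-01]]
```

View pics/w5.png

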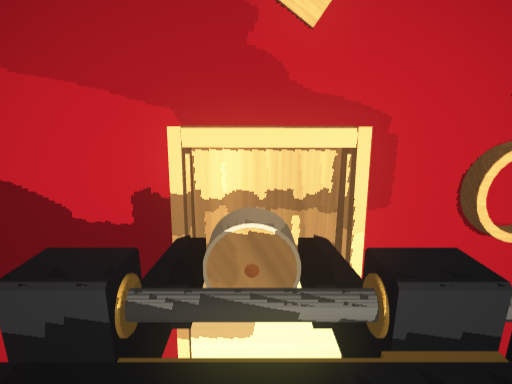

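The slice is held upright between the fingers, with its top centre dot at (252,271). I'll compute its offset from the TCP and the move to the gap.

```bash
python3 - <<'E'
from h import *
p,Rt=tool()
c=plane("wrist",(252,270),p[2]+.0015,(p,Rt)); off=Rt.T@(c-p); print("offset tool",off)
E
```

```text
offset tool [-1.57525081e-03 -2.92328557e-05 -1.50116053e-03]
```

```bash
echo '[[[0.02, 0, 0, 0], [0.05, 0.001, 0, 0], [0.085, 0.002, 0, 0], [0.12, 0.002, 0, 0], [0.155, 0.003, 0, 0], [0.19, 0.004, 0, 0], [0.22, 0.005, 0, 0], [0.25, 0.006, 0, 0], [0.27, 0.006, 0, 0], [0.285, 0.006, 0, 0], [0.285, 0.006, 0, 0], [0.285, 0.006, 0, 0], [0.285, 0.006, 0, 0]]]' | python3 -m creep | egrep 'clock|tcp|ft_f|wid'
python3 - <<'E'
from h import *
print(tool()[1][2]); print(move([.5077,.1719,.060]))
im=get_image("wrist"); cv2.imwrite("pics/w6.png",im)
E
```

```text
clock: 16.4
tcp_pos: [0.5087, 0.1702, 0.1542]
ft_force: [-0.9, -0.9, -0.4]
gripper_width: 0.0454
[-1.31925995e-03 -4.05854337e-04 -9.99999047e-01]
[ 0.00200602 -0.00066648  0.09421842]
```

View pics/w6.png

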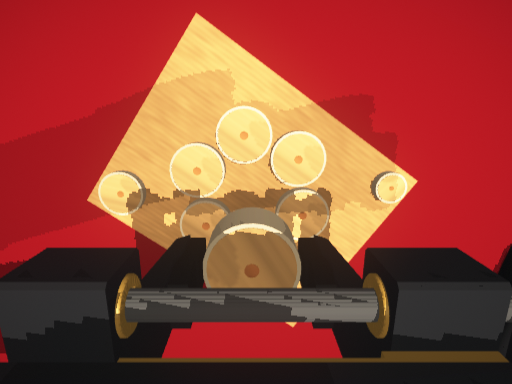

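Five of the glued slices' dots are visible at (244,135), (298,159), (303,215), (206,226) and (197,170). I'll recheck the gap from them.

```bash
python3 - <<'E'
from h import *
pose=tool()
P=np.array([plane("wrist",q,.016,pose)[:2] for q in [(244,135),(298,159),(303,215),(206,226),(197,170.5)]])
s=np.linalg.lstsq(np.c_[2*P,np.ones(5)],(P**2).sum(1),rcond=None)[0]; print(s[:2],np.linalg.norm(P-s[:2],axis=1))
E
echo '[[[0.002, -0.001, 0.02, 0], [0.002, -0.001, 0.04, 0], [0.002, -0.001, 0.06, 0], [0.002, -0.001, 0.075, 0], [0.002, -0.001, 0.085, 0], [0.002, -0.001, 0.09, 0], [0.002, -0.001, 0.09, 0], [0.002, -0.001, 0.09, 0], [0.002, -0.001, 0.09, 0]]]' | python3 -m creep | egrep 'clock|tcp|ft_f|wid'
python3 - <<'E'
from h import *
print(move([.5075,.1719,.034]))
E
```

```text
[0.50791102 0.17017002] [0.05124935 0.05093907 0.05125838 0.05106091 0.0511396 ]
clock: 17.35
tcp_pos: [0.5076, 0.174, 0.065]
ft_force: [0.1, 0.7, 0.1]
gripper_width: 0.0457
[-0.00210075 -0.00047813  0.03104524]
```

```bash
echo '[[[-0.002, 0, 0.004, 0], [-0.002, 0, 0.008, 0], [-0.002, 0, 0.014, 0], [-0.002, 0, 0.02, 0], [-0.002, 0, 0.026, 0], [-0.002, 0, 0.03, 0], [-0.002, 0, 0.0335, 0], [-0.002, 0, 0.0335, 0], [-0.002, 0, 0.0335, 0], [-0.002, 0, 0.0335, 0]]]' | python3 -m creep | egrep 'clock|tcp|ft_f|wid'
```

```text
clock: 18.35
tcp_pos: [0.5076, 0.172, 0.0311]
ft_force: [-0.7, 0.7, -0.7]
gripper_width: 0.0454
```

```bash
echo '[[[0, 0, 0.0005, 0], [0, 0, 0.001, 0], [0, 0, 0.0015, 0], [0, 0, 0.0018, 0], [0, 0, 0.0018, 0], [0, 0, 0.0018, 0]]]' | python3 -m creep | egrep 'clock|tcp|ft_f|wid'
```

```text
clock: 18.95
tcp_pos: [0.5074, 0.1719, 0.029]
ft_force: [0.2, 0.9, -0.9]
gripper_width: 0.0455
```

```bash
echo '[[[0, 0, 0.0004, 0], [0, 0, 0.0006, 0], [0, 0, 0.0006, 0], [0, 0, 0.0006, 0]]]' | python3 -m creep | egrep 'clock|tcp|ft_f|wid'
```

```text
clock: 19.35
tcp_pos: [0.5074, 0.172, 0.0285]
ft_force: [-0.4, 0.1, -0.3]
gripper_width: 0.0455
```

```bash
echo '[[[0, 0, 0.0003, 0], [0, 0, 0.0005, 0], [0, 0, 0.0005, 0], [0, 0, 0.0005, 0]]]' | python3 -m creep | egrep 'clock|tcp|ft_f|wid'
```

```text
clock: 19.75
tcp_pos: [0.5074, 0.172, 0.0284]
ft_force: [-0.8, -0.1, 6.3]
gripper_width: 0.0455
```

Contact at 6 N, so the slice is seated. Release and rise.

```bash
echo '[[[0, 0, 0, 0], [0, 0, 0, 0], [0, 0, 0, 0], [0, 0, 0, 0], [0, 0, 0, 0], [0, 0, 0, 0]]]' | python3 -m creep 0.06 | egrep 'clock|tcp|ft_f|wid'; echo '[[[0, 0, -0.003, 0], [0, 0, -0.008, 0], [0, 0, -0.015, 0], [0, 0, -0.03, 0], [0, 0, -0.06, 0], [0, 0, -0.1, 0], [0, 0, -0.14, 0], [0, 0, -0.18, 0], [0, 0, -0.2, 0], [-0.04, 0, -0.2, 0], [-0.08, 0, -0.2, 0], [-0.08, 0, -0.2, 0], [-0.08, 0, -0.2, 0], [-0.08, 0, -0.2, 0]]]' | python3 -m creep | egrep 'clock|tcp|ft_f|wid'
python3 - <<'E'
from h import *
p=tool(); print(p[0]); a=get_image("wrist"); t=get_image("top")
cv2.imwrite("pics/f.png",np.vstack([a,cv2.resize(t[150:270,140:380],(512,256))])[:600])
np.savez("w7.npz",p=p[0],R=p[1])
E
```

```text
clock: 20.35
tcp_pos: [0.5074, 0.172, 0.0279]
ft_force: [0.5, 0.0, 0.0]
gripper_width: 0.0598
clock: 21.75
tcp_pos: [0.5199, 0.0943, 0.2285]
ft_force: [-0.5, -0.2, 0.5]
gripper_width: 0.06
[0.51991377 0.09433174 0.22852393]
```

View pics/f.png

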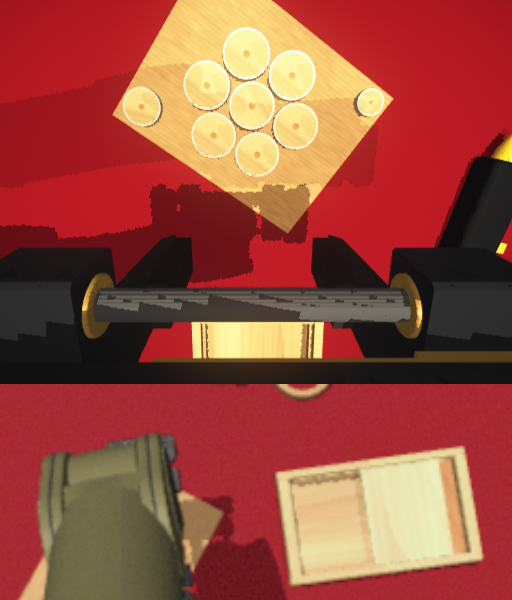

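```bash
python3 - <<'E'
from h import *
im=get_image("top"); 
yb=np.array([-.154,.988]); xb=np.array([.988,.154]); O=np.array([.5678,-.1743])
m=camera_model("top"); 
# sample intensity along box midline at panel height (edge z~.0545; far edge z~.062)
for lo,hi,z in((.0,.035,.0545),(-.115,-.07,.0615)):
  for y in np.arange(hi,lo,-.0015):
    v=[]
    for x in(-.03,0,.03):
        w=np.r_[O+xb*x+yb*y,z]; q=cv2.projectPoints(w[None],m['rvec'],m['tvec'],K(m),None)[0][0]
        v.append(cv2.getRectSubPix(im,(1,1),tuple(map(float,q[0])))[0,0])
    print(round(y*1000,1),np.mean(v,0).round().astype(int).tolist())
E
```

```text
35.0 [147, 203, 232]
33.5 [147, 203, 231]
32.0 [147, 203, 231]
30.5 [148, 204, 232]
29.0 [148, 204, 232]
27.5 [146, 202, 231]
26.0 [142, 198, 229]
24.5 [136, 191, 225]
23.0 [132, 186, 223]
21.5 [132, 184, 222]
20.0 [132, 184, 223]
18.5 [133, 185, 221]
17.0 [141, 193, 222]
15.5 [152, 203, 223]
14.0 [167, 218, 228]
12.5 [179, 229, 234]
11.0 [181, 231, 236]
9.5 [179, 229, 236]
8.0 [177, 227, 235]
6.5 [175, 225, 235]
5.0 [173, 223, 235]
3.5 [172, 222, 235]
2.0 [173, 223, 235]
0.5 [174, 224, 235]
-70.0 [187, 238, 236]
-71.5 [185, 237, 236]
-73.0 [184, 235, 236]
-74.5 [183, 234, 236]
-76.0 [183, 233, 236]
-77.5 [183, 233, 236]
-79.0 [184, 235, 236]
-80.5 [185, 235, 236]
-82.0 [184, 234, 236]
-83.5 [184, 235, 236]
-85.0 [183, 234, 235]
-86.5 [179, 230, 235]
-88.0 [168, 220, 233]
-89.5 [145, 200, 232]
-91.0 [122, 177, 230]
-92.5 [109, 165, 228]
-94.0 [105, 162, 226]
-95.5 [105, 160, 225]
-97.0 [105, 160, 225]
-98.5 [105, 162, 226]
-100.0 [106, 163, 227]
-101.5 [107, 164, 227]
-103.0 [105, 160, 223]
-104.5 [100, 153, 214]
-106.0 [90, 136, 187]
-107.5 [79, 118, 159]
-109.0 [81, 120, 150]
-110.5 [95, 139, 163]
-112.0 [120, 170, 191]
-113.5 [142, 197, 215]
```

The panel's edges lie at box y of about +14.5 and -90 mm, which matches the fully open stop. The slice sits centred in the ring, so I'm handing in.

```bash
python3 -c "
from rig import arm; print(arm.hand_in())"
```

```text
the job is handed in; nothing more can be done
None
```

The panel is fully open at its stop (my pressing force read 13 N at most, under the 20 N crack limit), the birch slice is set down flat in the middle of the ring, and the job was handed in at about 22 s; no verdict came back.

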